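# Stir the deburring beads through the sieve

## Robot

A 6-joint arm with a two-finger parallel gripper is mounted at the origin on the work surface. World frame = base frame: x ahead of the robot, y to its left, z up, the work surface at z = 0. Lengths are in mm, angles in degrees, forces in N, time in s.
With the tool pointing down it reaches from about 300 to 850 mm from the base axis. Payload 4.2 kg.
Tool frame: the origin (TCP) lies on the centre line of the jaws, within the pads' length; the fingertips stand 14 mm ahead of it and the grasp point (between the pads) lies 5 mm behind it; z points along the fingers, y is the line along which they close (so a half turn about z gives the same grasp; the last joint's range is limited). The gripper opens to 91 mm and grips with 3 to 60 N. Pads are 32 mm wide; open, the fingers measure 118 mm over their backs; the gripper's body (76 mm by 178 mm) begins 60 mm behind the grasp point.
Start: joints at [66.062, 18.312, 89.639, -0, 72.044, -1.146], TCP at [222.753, 530.116, 227.976] pointing down, gripper open.
Joint ranges: [-177.97, 177.97], [-48.28, 115.42], [12.27, 149.76], [-77.06, 257.06], [2.81, 150.46], [-146.56, 146.56]. Speed limits (degrees/s): [147.25, 147.25, 180, 180, 180, 180].

## Interface

Orientations are given as [roll, pitch, yaw] about the fixed x, y, z axes, in that order (R = Rz(yaw) Ry(pitch) Rx(roll)).
In Python, from workcell import env gives the robot as it stands.
- The arm moves only by the tool arm_command, never from a script. Its argument "motion" is a list of rows, each an object with "offset": the shift along the tool's x, y, z in m, a list of three; "spin": the turn about the tool's z in rad. In form: [{"offset": [tx, ty, tz], "spin": spin}, ...]. A call has 1 to 5 rows; each row shifts and turns the commanded pose from where the row before left it, along the tool's axes as they then stand; what a row does not reach is not made up. A row lasts 1/8 s, in which the tool goes at most 62.5 mm and 10.7 degrees, less where a joint would pass 70% of its speed; a pose out of reach is approached as far as the arm can. A call with a gripper value outside its range is refused whole. "jaw" is the finger opening in m, from 0 to 0.0912, set as the call begins (left out, the last holds). The fingers move at their own pace and stop on an object; "newtons" is the grip in N (left out, the last holds). Time passes only in rows, so rows that do not move let the fingers close. It gives the time, the measured TCP pose, the force, the opening and the grip force at its end, in the units of the state.
- env.state(): the state, without advancing time (a new reading comes with each control period).
- env.grab_frame(name): name is "side" or "top"; returns (picture, depth): 480x640x3 uint8, blue, green, red; 480x640 float32, mm along the optical axis (not along the pixel's ray), 0 where there is no reading.
- env.camera_model(name): a dict with "fx", "fy", "cx", "cy" (pixels), "eye" and "rotation" of the camera in the world. Camera axes: x right, y down, z forward; pixel columns grow to the right and rows downward; lengths in mm; the calibration is good to about 2 mm. A picture is of the moment at which its call begins. camera_model takes no time and is no camera call.
- env.job_done(): hands the job in; it is judged then, once.
Trained networks look in the newest picture that a camera, given by its name, has taken for a name from the list of things; names that differ only in an ending like _2 or _b are one class to them, and where a whole thing is asked for, a point or a joint stands for the part that bears it (a point fixed in the world has none). Each returns a list of dicts, best first, with "score" (0 to 1); they miss things now and then, are a little off and sometimes report something else, mostly with a low value. They report only what shows in the picture. A call takes as long as a camera call. They do not tell look-alikes from the thing itself.
- env.boxes_of(camera, target): "bbox" ([left, top, right, bottom] in pixels, round what is visible of it).
- env.pinpoint(camera, target): "location" ([column, row] in pixels: a listed point, or the origin of a listed thing).
The state is a dict: "time_s": time; "qpos": joint angles; "qvel": joint speeds; "effort": joint torques, N m; "ee_pos": TCP position; "ee_rot": TCP orientation; "force": force on the tool from outside, world axes, zero at the start; "torque": the same for the moment, N m; "gripper_width": finger opening in mm; "gripper_force": force on a finger pad.
Only numpy, scipy, OpenCV 4.12 (cv2) and the standard library are available. Lean on these libraries where they do the work, as an engineer would, in place of code of your own. Each camera call takes 0.05 s, during which the arm holds its last target. There are 200 camera calls.

## Task

The sieve on the bench holds two finished aluminium couplings among white deburring beads. Take the stirrer out of its fork stand, stir with its foot in the sieve until every bead has dropped through the holes into the pan and only the couplings are left on the deck, then hang the stirrer back in the fork by its collar. Touch beads and couplings only with the stirrer, spill nothing over the rim, and leave the meter, screwdriver and spool alone.

Things in the scene. Friction and masses are not known exactly. Their poses are not given: they have to be found in the camera images.
- deck (a point): Centre of the sieve deck's upper face, 75 mm above the table, turning with the sieve, z up. Deck: level steel plate 144 x 144 x 4 mm with a round upright wall on it, 35 mm high, inner radius 62 mm, open above. Five round 24 mm holes go through: one in the centre, four centred 54 mm out along +x, -x, +y, -y of this frame, reaching in under the wall.
- sieve: The whole fixed sieve (deck, wall, four corner legs, pan), origin on the table under its centre, axes as the deck's; the wall's rim is 110 mm above the table. Under the deck stands a round catch pan, part of the same piece: inner radius 67 mm, 34 mm high, floor 4 mm above the table.
- stand: Fixed fork stand, origin on the table, base plate 140 x 100 x 10 mm. Two level prongs, tops at z = 105 mm, 8 mm thick; the 18 mm slot between them opens to this frame's -x. Prongs end at x = -48 mm, each with an upturned lip 4 mm high (x = -48 to -41 mm); slot closed at x = +35 mm. A column as high as the prongs at x = 46 to 64 mm. Its +x points away from the robot within 30 degrees.
- fork_seat (a point): Where the stirrer's collar rests: mid-slot at the prong tops, at x = -15 mm, z = 105 mm in the stand's frame, same axes as the stand.
- stirrer: Upright stirrer, about 90 g, 146 mm long, origin under its foot, z up. From below: black round foot 30 mm wide, 16 mm high (wider than holes and slot); steel rod 10 mm wide; round collar 36 mm wide, z = 90 to 96 mm; square wooden handle 18 x 18 mm, z = 96 to 146 mm, flats facing x and y. Starts hanging in the fork by the collar; to free it, raise it over the lips and slide it out of the slot.
- stirrer_collar (a point): Centre of the underside of the stirrer's collar (z = 90 mm on the stirrer).
- stirrer_grip (a point): Grip point on the axis of the stirrer's wooden handle (z = 126 mm on the stirrer), to be pinched across opposite flats from above.
- bead0: One of six white ceramic beads, short cylinders 14 mm across and 12 mm high, 12 g; origin at the centre of one end face (the underside at the start). Starts standing on the deck between the holes; passes a hole in any attitude. Glazed: slides easily on the deck (friction about 0.2). In the pan its origin is under 57 mm above the table.
- bead1: One of six white ceramic beads, short cylinders 14 mm across and 12 mm high, 12 g; origin at the centre of one end face (the underside at the start). Starts standing on the deck between the holes; passes a hole in any attitude. Glazed: slides easily on the deck (friction about 0.2). In the pan its origin is under 57 mm above the table.
- bead2: One of six white ceramic beads, short cylinders 14 mm across and 12 mm high, 12 g; origin at the centre of one end face (the underside at the start). Starts standing on the deck between the holes; passes a hole in any attitude. Glazed: slides easily on the deck (friction about 0.2). In the pan its origin is under 57 mm above the table.
- bead3: One of six white ceramic beads, short cylinders 14 mm across and 12 mm high, 12 g; origin at the centre of one end face (the underside at the start). Starts standing on the deck between the holes; passes a hole in any attitude. Glazed: slides easily on the deck (friction about 0.2). In the pan its origin is under 57 mm above the table.
- bead4: One of six white ceramic beads, short cylinders 14 mm across and 12 mm high, 12 g; origin at the centre of one end face (the underside at the start). Starts standing on the deck between the holes; passes a hole in any attitude. Glazed: slides easily on the deck (friction about 0.2). In the pan its origin is under 57 mm above the table.
- bead5: One of six white ceramic beads, short cylinders 14 mm across and 12 mm high, 12 g; origin at the centre of one end face (the underside at the start). Starts standing on the deck between the holes; passes a hole in any attitude. Glazed: slides easily on the deck (friction about 0.2). In the pan its origin is under 57 mm above the table.
- coupling0: One of two aluminium shaft couplings, cylinders 34 mm across and 30 mm high, about 50 g; origin at the centre of one end face (the underside at the start). Starts standing on the deck; too big for the holes. Slides easily (friction about 0.2).
- coupling1: One of two aluminium shaft couplings, cylinders 34 mm across and 30 mm high, about 50 g; origin at the centre of one end face (the underside at the start). Starts standing on the deck; too big for the holes. Slides easily (friction about 0.2).
- meter: Bystander: red and black multimeter lying flat, 80 x 165 x 36 mm, origin under its centre.
- driver: Bystander: screwdriver lying along its x, 200 mm, origin under its centre.
- spool: Bystander: grey spool standing on end, 60 mm across, 40 mm high, origin under its centre.
Not all that is in view belongs to the job. What is meant by the stirrer is not red, and is the smaller of those in its own colour. Leave any green or orange look-alike of the stand alone.

How it is judged:
By the outcome, as a careful person would: the job done as asked, in the order asked, and still so for the second after the job is handed in, with the robot touching nothing.
It also fails if it takes over 72 s, if anything falls off the work surface, if the arm or the gripper's body presses on something with over 40 N, if the wrist force passes 120 N, or if a joint passes its speed limit or range.

## Working session

There is one attempt and no reset: what is moved stays moved. The work goes in short steps, Python scripts to look and compute and a tool call to move; the robot and the scene stay as the last step left them, time stands still between calls to the robot, and variables do not carry over. Pictures are saved under pics/ and viewed, at most 10 in all, crops included, and the job is handed in when it is done.

Besides the shell and the picture viewer there is one more tool, called after "Call:" as name(argument=value, ...), one argument or row to a line, values as JSON. arm_command: Moves the arm, as the interface text tells. Its arguments: {"type":"object","properties":{"motion":{"type":"array"},"jaw":{"type":"number"},"newtons":{"type":"number"}},"required":["motion"]}

```bash
mkdir -p pics; ls
cat > h.py <<'E'
import numpy as np, cv2
from workcell import env
def ray(cam,u,v):
    m=env.camera_model(cam); R=np.array(m["rotation"]).reshape(3,3)
    return np.array(m["eye"]), R@np.array([(u-m["cx"])/m["fx"],(v-m["cy"])/m["fy"],1.0])
def atz(cam,u,v,z):
    e,d=ray(cam,u,v); return e+d*(z-e[2])/d[2]
def proj(cam,p):
    m=env.camera_model(cam); R=np.array(m["rotation"]).reshape(3,3)
    c=R.T@(np.array(p,float)-np.array(m["eye"])); return np.array([m["fx"]*c[0]/c[2]+m["cx"],m["fy"]*c[1]/c[2]+m["cy"]])
def pts(cam,depth):
    m=env.camera_model(cam); R=np.array(m["rotation"]).reshape(3,3)
    v,u=np.mgrid[0:480,0:640]
    c=np.stack([(u-m["cx"])/m["fx"]*depth,(v-m["cy"])/m["fy"]*depth,depth],-1)
    return c@R.T+np.array(m["eye"])
E
python3 - <<'E'
from h import *
np.set_printoptions(precision=1,suppress=True)
for c in("top","side"):
    p,d=env.grab_frame(c); cv2.imwrite(f"pics/{c}0.png",p); np.save(f"{c}0.npy",d)
    m=env.camera_model(c); print(c,m)
for t,z in(("deck",75),("stand",0),("fork_seat",105),("stirrer_grip",141),("stirrer_collar",105),("bead0",75),("coupling0",75)):
    for r in env.pinpoint("top",t): print(t,r["score"],np.array(r["location"]),atz("top",*r["location"],z))
print(env.state()); print(env.state()["time_s"])
E
```

```text
pics
top {'fx': 578.1727385136063, 'fy': 578.1727385136063, 'cx': 310.1241238926255, 'cy': 240.29048033471898, 'eye': array([ 444.3,  129.7, 1964.4]), 'rotation': array([-176.4,   -0.4,  -89.5])}
side {'fx': 498.03514294920143, 'fy': 498.03514294920143, 'cx': 318.3734935966784, 'cy': 240.38831118398636, 'eye': array([ 272.2, -709.1, 1049. ]), 'rotation': array([-137.2,    0.6,  -19.4])}Traceback (most recent call last):
  File "<stdin>", line 7, in <module>
  File "h.py", line 7, in atz
    e,d=ray(cam,u,v); return e+d*(z-e[2])/d[2]
        ~~~^^^^^^^^^
  File "h.py", line 4, in ray
    m=env.camera_model(cam); R=np.array(m["rotation"]).reshape(3,3)
                               ~~~~~~~~~~~~~~~~~~~~~~~~~~~~~~~^^^^^
ValueError: cannot reshape array of size 3 into shape (3,3)
```

```bash
sed -i 's/R=np.array(m\["rotation"\]).reshape(3,3)/R=Rot.from_euler("xyz",m["rotation"],degrees=True).as_matrix()/; 1a from scipy.spatial.transform import Rotation as Rot' h.py
python3 - <<'E'
from h import *
np.set_printoptions(precision=1,suppress=True)
for t,z in(("deck",75),("stand",0),("fork_seat",105),("stirrer_grip",141),("stirrer_collar",105),("bead0",75),("coupling0",75)):
    for r in env.pinpoint("top",t): print(t,round(r["score"],2),np.array(r["location"]),atz("top",*r["location"],z))
print(env.state())
E
```

```text
deck 0.64 [401.6 237.3] [ 575.1 -182.5   75. ]
deck 0.35 [397.3 239. ] [ 569.3 -168.4   75. ]
deck 0.22 [310.5 186.9] [738.9 117.5  75. ]
stand 0.95 [148.7 295.4] [376.4 660.6   0. ]
stand 0.86 [358.2 303.7] [353.8 -47.5   0. ]
stand 0.65 [288.2 250.9] [530.7 191.1   0. ]
stand 0.64 [284.7 249.9] [534. 203.   0.]
fork_seat 0.84 [364.5 311.3] [334.6 -58.3 105. ]
fork_seat 0.76 [283.8 252.4] [521.1 201.9 105. ]
fork_seat 0.69 [142.8 298.1] [371.3 650.8 105. ]
stirrer_grip 0.71 [257.4 292.8] [392. 282. 141.]
stirrer_grip 0.66 [324.9 234.6] [577.   71.2 141. ]
stirrer_grip 0.59 [285.1 252.7] [518.7 196.4 141. ]
stirrer_collar 0.75 [259.5 292.8] [391.  278.3 105. ]
stirrer_collar 0.56 [289.5 252.7] [520.3 183.6 105. ]
stirrer_collar 0.48 [324.8 239.2] [564.8  70.3 105. ]
bead0 0.73 [283.4 252. ] [523.6 204.4  75. ]
coupling0 0.56 [283.6 252.1] [523.3 203.7  75. ]
coupling0 0.47 [393.8 245.2] [ 548.9 -156.9   75. ]
coupling0 0.4 [411.  229.8] [ 600.  -213.5   75. ]
{'time_s': 0.5, 'qpos': array([66.1, 18.3, 89.6,  0. , 72. , -1.1]), 'qvel': array([-0. , -0. , -0. ,  0. ,  0. ,  0.1]), 'effort': array([  0. , -41.2, -23.2,   0.1,   0. ,  -0. ]), 'ee_pos': array([222.8, 530.1, 227.9]), 'ee_rot': array([180. ,  -0. , 157.2]), 'force': array([ 0. , -0.3,  0. ]), 'torque': array([ 0. , -0.1, -0. ]), 'gripper_force': 0.0, 'gripper_width': 91.24452148999721}
```

View pics/top0.png

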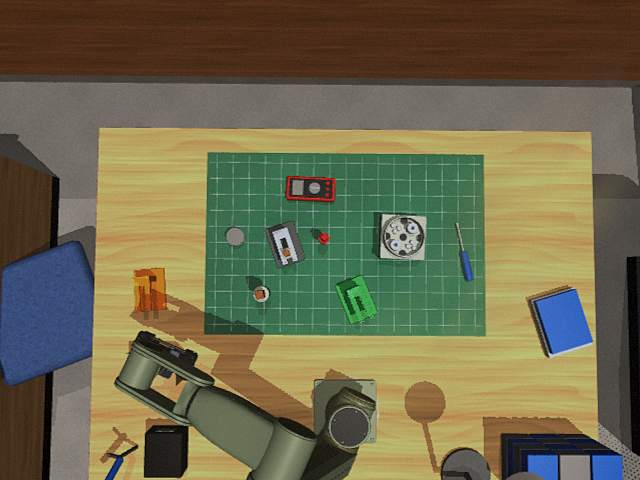

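View pics/side0.png

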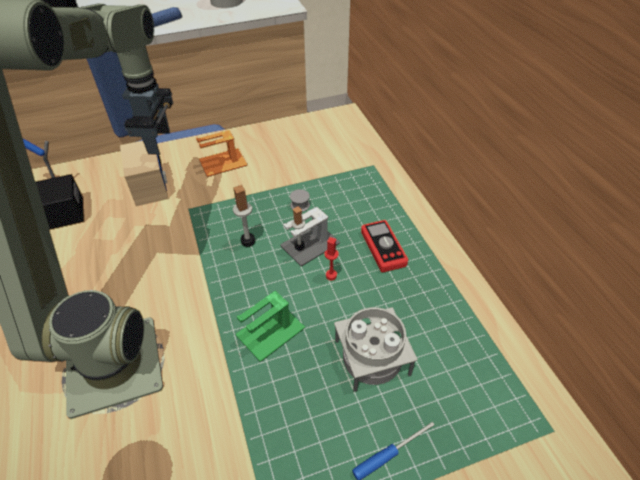

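The top view shows the grey stand with the small stirrer at about (285,247), the sieve at (402,237), the taller brown look-alike at (261,293) and the red one at (324,238). The side view agrees: the stirrer is at (297,225) and the sieve at (375,340). Next I'll refine with depth.

Run:
```python
from h import *
np.set_printoptions(precision=1,suppress=True)
T=cv2.imread("pics/top0.png");S=cv2.imread("pics/side0.png")
a=cv2.resize(T[205:270,370:435],(400,400),interpolation=cv2.INTER_CUBIC)
b=cv2.resize(T[215:275,255:315],(400,200*2),interpolation=cv2.INTER_CUBIC)
c=cv2.resize(S[300:390,325:425],(400,360),interpolation=cv2.INTER_CUBIC)
d=cv2.resize(S[190:280,270:370],(400,360),interpolation=cv2.INTER_CUBIC)
o=np.vstack([np.hstack([a,b]),np.hstack([c,d])]);o=cv2.resize(o,(632,600));cv2.imwrite("pics/crop0.png",o)
for cam in("top","side"):
    P=pts(cam,np.load(cam+"0.npy"))
    x,y,z=P[...,0],P[...,1],P[...,2]
    def box(x0,x1,y0,y1,z0,z1): return P[(x>x0)&(x<x1)&(y>y0)&(y<y1)&(z>z0)&(z<z1)]
    h=box(470,580,150,260,140,175); print(cam,"handle",len(h),h.mean(0),h.min(0),h.max(0))
    f=box(440,640,130,290,97,114); print("fork",len(f)); 
    if len(f): print(f[:, 2].mean(), cv2.minAreaRect(f[:,:2].astype(np.float32)))
    ba=box(400,680,100,300,5,16); print("base",len(ba),ba[:,2].mean(),cv2.minAreaRect(ba[:,:2].astype(np.float32)))
    r=box(480,680,-290,-80,104,116); c2=np.linalg.lstsq(np.c_[2*r[:,:2],np.ones(len(r))],(r[:,:2]**2).sum(1),rcond=None)[0]
    print("rim",len(r),c2[:2],np.sqrt(c2[2]+c2[0]**2+c2[1]**2),r[:,2].mean())
    k=box(470,680,-290,-80,68,80); print("deck",cv2.minAreaRect(k[:,:2].astype(np.float32)))
    print("table z",np.median(box(500,700,-100,0,-20,20)[:,2]))
```

```text
top handle 35 [517.9 191.  159.2] [508.3 180.8 140.3] [526.6 199.3 168.2]
fork 370
106.04079402413231 ((542.5625, 198.1157989501953), (111.76204681396484, 49.93810272216797), 19.07330894470215)
base 1340 8.956126974941855 ((540.78662109375, 200.02474975585938), (278.408203125, 199.76878356933594), 0.4092882573604584)
rim 248 [ 576.8 -187.5] 55.15423268032541 108.95289275612457
deck ((576.7863159179688, -187.08596801757812), (144.3296661376953, 144.72840881347656), 87.50880432128906)
table z 1.232229126749644
side handle 80 [518.6 188.3 153.8] [508.4 177.2 140.2] [530.1 203.6 163.4]
fork 505
104.47576352938346 ((544.0729370117188, 198.375244140625), (116.99642944335938, 55.02304458618164), 19.86070442199707)
base 898 9.187080220911973 ((534.3467407226562, 187.36402893066406), (173.52439880371094, 270.9953918457031), 88.60265350341797)
rim 616 [ 576.7 -187.5] 57.07887541731055 107.51811514470855
deck ((577.6282958984375, -186.11050415039062), (147.2957763671875, 144.96246337890625), 87.30323028564453)
table z 0.18629053611550717
```

View pics/crop0.png

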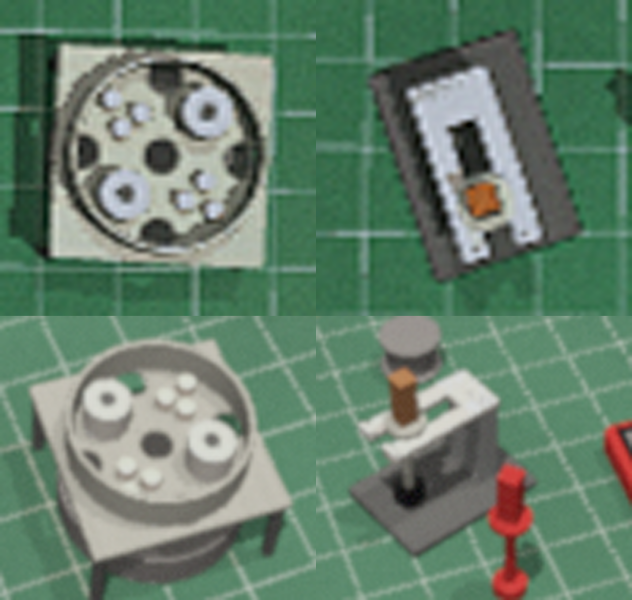

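The crops show both couplings, two groups of three beads and the stirrer at the seat, with its handle turned roughly like the stand. The depth gives seat ≈ (520,190), stand yaw ≈ 19.5°, and sieve centre ≈ (577,-187) with yaw ≈ -2.6°. I'll move above the handle now.

Call:
arm_command(
  motion=[
    {"offset":[-0.0406,-0.0198,-0.006],"spin":0},
    {"offset":[-0.0406,-0.0198,-0.006],"spin":0},
    {"offset":[-0.0406,-0.0198,-0.006],"spin":0},
    {"offset":[-0.0406,-0.0198,-0.006],"spin":0},
    {"offset":[-0.0406,-0.0198,-0.006],"spin":0},
  ],
  jaw=0.06,
)

```text
time_s: 1.12
ee_pos: [372.4, 359.1, 258.3]
ee_rot: [180.0, 0.0, 157.2]
force: [0.4, 0.0, -0.6]
gripper_width: 59.9
gripper_force: 0.0
```

Call:
arm_command(
  motion=[
    {"offset":[-0.0406,-0.0198,0],"spin":0},
    {"offset":[-0.0406,-0.0198,0],"spin":0},
    {"offset":[-0.0406,-0.0198,0],"spin":0},
    {"offset":[-0.0406,-0.0198,0],"spin":0},
    {"offset":[-0.0406,-0.0198,0],"spin":0},
  ],
)

```text
time_s: 1.75
ee_pos: [521.2, 189.1, 258.1]
ee_rot: [180.0, 0.0, 157.2]
force: [-0.1, 0.3, -0.0]
gripper_width: 60.2
gripper_force: 0.0
```

Call:
arm_command(
  motion=[
    {"offset":[0,0,0],"spin":0.165},
    {"offset":[0,0,0],"spin":0.165},
    {"offset":[0,0,0],"spin":0.165},
    {"offset":[0,0,0],"spin":0.165},
    {"offset":[0,0,0],"spin":0.165},
  ],
)

```text
time_s: 2.38
ee_pos: [520.3, 190.3, 258.0]
ee_rot: [180.0, -0.0, 109.6]
force: [-0.3, -0.7, -0.4]
gripper_width: 60.1
gripper_force: 0.0
```

Run:
```python
from h import *
np.set_printoptions(precision=1,suppress=True)
for cam in("top","side"):
    p=cv2.imread(f"pics/{cam}0.png"); P=pts(cam,np.load(cam+"0.npy"))
    x,y,z=P[...,0],P[...,1],P[...,2]
    hsv=cv2.cvtColor(p,cv2.COLOR_BGR2HSV)
    og=(hsv[...,0]>4)&(hsv[...,0]<20)&(hsv[...,1]>110)
    near=lambda a,b,r:(np.hypot(x-a,y-b)<r)
    m=og&near(519,190,30)&(z>112); h=P[m]
    print(cam,len(h),cv2.minAreaRect(h[:,:2].astype(np.float32)),np.sort(h[:,2])[-5:])
    uv=np.argwhere(m)[:,::-1].astype(np.float32); print(cv2.minAreaRect(uv))
    for n,a,b in(("big",391,281),("red",570,73)):
        q=P[near(a,b,30)&(z>20)]; print(n,np.sort(q[:,2])[-6:],q[q[:,2]>100].mean(0))
    if cam=="side":
        # top face and side faces of the handle by colour brightness
        t=h[h[:,2]>156]; print("topface",len(t),t.mean(0),cv2.minAreaRect(t[:,:2].astype(np.float32)))
for c in("side",):
    p,d=env.grab_frame(c); cv2.imwrite("pics/side1.png",p)
    for t,z in(("stirrer_grip",141),("stirrer_collar",105),("fork_seat",105)):
        for r in env.pinpoint(c,t): print(t,round(r["score"],2),np.array(r["location"]),atz(c,*r["location"],z))
s=env.state();print(s["ee_pos"],s["ee_rot"],s["time_s"])
```

```text
top 31 ((520.5050659179688, 193.11961364746094), (20.780548095703125, 16.48577308654785), 23.500730514526367) [164.3 164.9 165.8 167.9 168.2]
((286.1000061035156, 252.30001831054688), (5.692099571228027, 5.0596442222595215), 71.56504821777344)
big [210.1 210.5 211.  211.1 211.1 215.6] [390.4 270.5 165.8]
red [151.  152.5 152.8 153.8 154.  158.7] [569.   71.8 137.6]
side 105 ((518.259521484375, 189.96835327148438), (18.87893295288086, 21.615386962890625), 28.17278480529785) [162.1 162.1 162.6 162.6 163.4]
((296.5, 215.0), (16.0, 7.0), 90.0)
big [206.5 207.1 207.6 208.3 209.3 209.9] [389.6 264.9 165.4]
red [147.1 147.3 147.7 148.2 148.9 149.5] [568.   68.4 127.8]
topface 34 [519.3 190.3 160. ] ((518.4906005859375, 192.1125030517578), (17.083988189697266, 20.3940372467041), 18.123031616210938)
stirrer_grip 0.84 [242.  197.1] [399.7 307.7 141. ]
stirrer_grip 0.59 [328.4 244.1] [560.3  66.3 141. ]
stirrer_grip 0.55 [297.6 213.9] [521.4 194.  141. ]
stirrer_grip 0.21 [300.  246.5] [492.   82.6 141. ]
stirrer_collar 0.67 [330.4 252.7] [566.4  67.8 105. ]
stirrer_collar 0.65 [297.9 224.1] [520.2 192.4 105. ]
stirrer_collar 0.59 [241.2 209.4] [391.  299.8 105. ]
fork_seat 0.92 [299.  222.3] [525.  197.9 105. ]
fork_seat 0.83 [252.  314.5] [333.9 -46.9 105. ]
fork_seat 0.59 [204.3 141.6] [353.  644.8 105. ]
[520.3 190.3 258. ] [180.   -0.  110.1] 2.575
```

The handle is at (519.5,191), yaw ≈ 20°, so I'll descend and grip.

Call:
arm_command(
  motion=[
    {"offset":[0,0,0.04],"spin":0},
    {"offset":[0,0,0.04],"spin":0},
    {"offset":[0,0,0.03],"spin":0},
    {"offset":[0,0,0.012],"spin":0},
    {"offset":[0,0,0],"spin":0},
  ],
)

```text
time_s: 3.2
ee_pos: [520.4, 190.3, 135.8]
ee_rot: [-180.0, -0.0, 110.0]
force: [-0.5, -0.5, 1.3]
gripper_width: 59.7
gripper_force: 0.0
```

Call:
arm_command(
  motion=[
    {"offset":[0,0,0],"spin":0},
    {"offset":[0,0,0],"spin":0},
    {"offset":[0,0,0],"spin":0},
    {"offset":[0,0,0],"spin":0},
  ],
  jaw=0.005,
  newtons=35,
)

```text
time_s: 3.7
ee_pos: [520.5, 190.3, 136.3]
ee_rot: [180.0, -0.0, 109.9]
force: [-0.2, 0.7, -0.6]
gripper_width: 22.9
gripper_force: 0.0
```

Call:
arm_command(
  motion=[
    {"offset":[0,0,-0.005],"spin":0},
    {"offset":[0,0,-0.007],"spin":0},
    {"offset":[0,0,0],"spin":0},
  ],
)

```text
time_s: 4.08
ee_pos: [520.8, 190.5, 148.8]
ee_rot: [179.9, -0.0, 109.9]
force: [-0.4, -0.9, -0.6]
gripper_width: 18.0
gripper_force: 35.0
```

Run:
```python
from h import *
p,d=env.grab_frame("side"); cv2.imwrite("pics/side2.png",cv2.resize(p[170:290,240:400],(640,480)))
print({k:env.state()[k] for k in("force","torque","ee_pos","ee_rot")})
```

```text
{'force': array([ 0.21896181,  0.66887944, -0.5451206 ]), 'torque': array([-0.10481709, -0.00696551, -0.03572324]), 'ee_pos': array([520.53887833, 190.37306511, 148.36097561]), 'ee_rot': array([ 1.79951044e+02, -2.42726296e-03,  1.09940822e+02])}
```

View pics/side2.png

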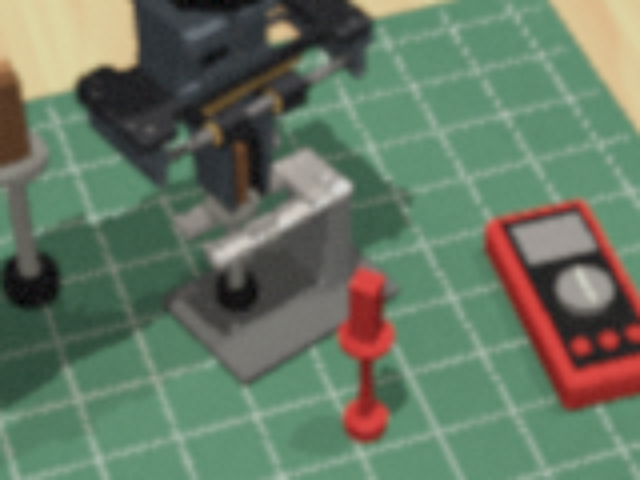

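The side view shows the stirrer pinched by the handle (around (240,170) in the crop) with the foot clear of the base. The fingers closed late, during the lift. I'll lift a bit more and measure the foot and collar height against the TCP.

Call:
arm_command(
  motion=[
    {"offset":[0,0,-0.01],"spin":0},
    {"offset":[0,0,0],"spin":0},
  ],
)

```text
time_s: 4.38
ee_pos: [521.0, 190.5, 158.9]
ee_rot: [179.9, -0.0, 109.9]
force: [0.0, -0.5, -0.4]
gripper_width: 17.8
gripper_force: 35.0
```

Run:
```python
from h import *
np.set_printoptions(precision=1,suppress=True)
p,d=env.grab_frame("side"); cv2.imwrite("pics/side3.png",cv2.resize(p[190:260,270:350],(800,600),interpolation=cv2.INTER_CUBIC))
P=pts("side",d); g=p.max(2)
tcp=env.state()["ee_pos"];print(tcp)
x,y,z=P[...,0],P[...,1],P[...,2]
m=(np.hypot(x-520,y-190)<28)&(z>60)&(z<160)
a=P[m]; print(np.histogram(a[:,2],bins=np.arange(60,162,4)))
f=(np.hypot(x-520,y-190)<22)&(z>12)&(z<60); print("foot",len(P[f]),P[f].min(0),P[f].max(0), np.sort(P[f][:,2])[:8])
for zc in(105,110,115,120,125,130,135): print(zc,proj("side",[520.5,190.4,zc]))
for t in("stirrer_collar","stirrer"):
    for r in env.pinpoint("side",t): print(t,round(r["score"],2),np.array(r["location"]))
```

```text
[520.7 190.4 158.5]
(array([ 3,  3,  2,  0,  0,  0,  0,  0,  6, 20, 56, 51,  8,  0,  0,  1,  8,
       35, 22,  4,  5, 10, 21, 15, 20]), array([ 60,  64,  68,  72,  76,  80,  84,  88,  92,  96, 100, 104, 108,
       112, 116, 120, 124, 128, 132, 136, 140, 144, 148, 152, 156, 160]))
foot 97 [498.1 174.   12. ] [538.1 201.8  59.3] [12.  12.2 12.3 12.4 12.8 13.1 13.3 13.4]
105 [298.2 224.6]
110 [298.2 223.3]
115 [298.1 221.9]
120 [298.  220.6]
125 [297.9 219.2]
130 [297.9 217.9]
135 [297.8 216.5]
stirrer_collar 0.81 [295.6 217.8]
stirrer_collar 0.72 [239.5 212. ]
stirrer_collar 0.64 [330.4 255.3]
stirrer 0.88 [248.4 238.1]
stirrer 0.64 [329.7 278.2]
stirrer 0.54 [298.  241.8]
```

View pics/side3.png

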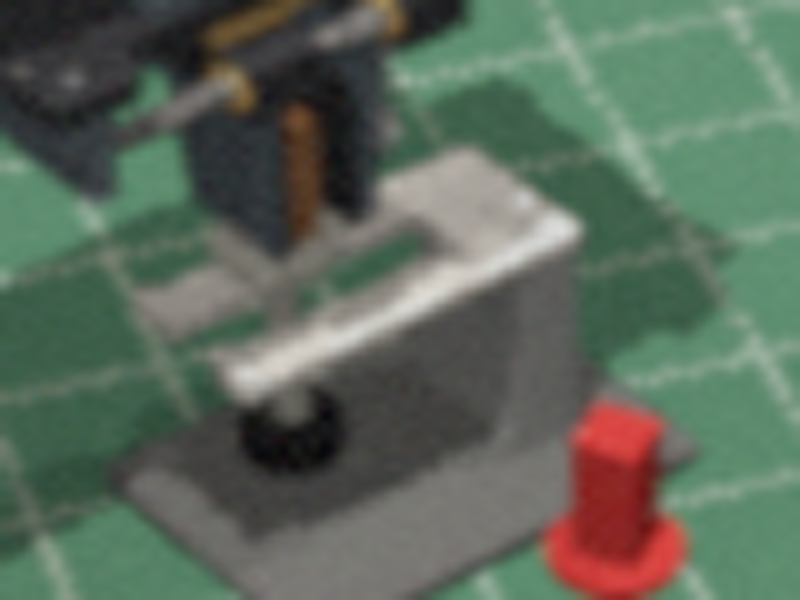

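The collar shows at z ≈ 127–133, so foot = TCP − 121 as planned. Now I'll slide out along the slot (tool −y).

Call:
arm_command(
  motion=[
    {"offset":[0,-0.015,0],"spin":0},
    {"offset":[0,-0.02,0],"spin":0},
    {"offset":[0,-0.02,0],"spin":0},
    {"offset":[0,-0.02,0],"spin":0},
    {"offset":[0,-0.015,0],"spin":0},
  ],
)

```text
time_s: 5.15
ee_pos: [433.9, 159.0, 157.8]
ee_rot: [-179.9, -0.0, 109.9]
force: [0.8, 0.2, -0.5]
gripper_width: 17.9
gripper_force: 35.0
```

Run:
```python
from h import *
np.set_printoptions(precision=1,suppress=True)
s=env.state();print(s["ee_pos"],s["ee_rot"],s["force"])
p,d=env.grab_frame("side"); cv2.imwrite("pics/side4.png",cv2.resize(p[190:270,240:350],(800,580),interpolation=cv2.INTER_CUBIC))
p0=cv2.imread("pics/side1.png"); P=pts("side",d)
# beads/couplings seen by the networks
for t,z in(("bead0",75),("coupling0",75),("deck",75)):
    for c in("side","top"):
        if c=="top": env.grab_frame("top")
        for r in env.pinpoint(c,t):
            q=atz(c,*r["location"],z)
            if abs(q[0]-577)<70 and abs(q[1]+187)<70: print(t,c,round(r["score"],2),(q-[577,-187,0])[:2])
```

```text
[433.9 159.  157.8] [-179.9   -0.   109.9] [ 0.8  0.2 -0.5]
bead0 side 0.61 [40.1 36.9]
bead0 side 0.49 [-25.  -8.]
bead0 side 0.39 [-19.5 -36.7]
bead0 side 0.39 [10.3 21.1]
bead0 side 0.36 [28.9 10.7]
coupling0 side 0.72 [-28.9  25.6]
coupling0 side 0.68 [ 16.1 -28.1]
coupling0 top 0.61 [ 28.3 -26.2]
coupling0 top 0.55 [-30.7  30.8]
deck side 0.69 [-0.6 -1.4]
deck top 0.71 [ 1.7 -1.5]
```

View pics/side4.png

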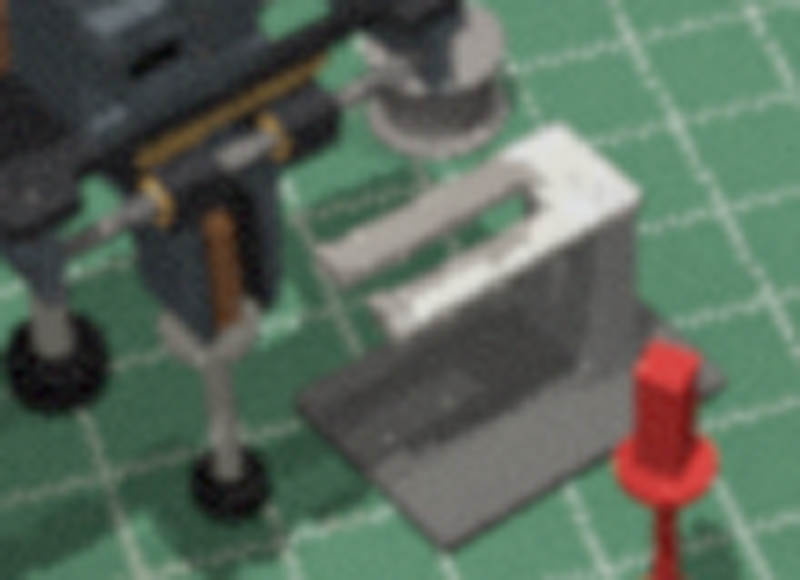

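The stirrer is out of the fork: its foot is at crop (230,480) and the fork is empty. I'll lift, carry it over the sieve and turn the tool to the sieve's axes, then compute the bead positions from the first picture.

Call:
arm_command(
  motion=[
    {"offset":[0,0,-0.03],"spin":0},
    {"offset":[0,0,-0.04],"spin":0},
    {"offset":[-0.04,0.002,-0.025],"spin":0},
    {"offset":[-0.046,0.002,0],"spin":0},
    {"offset":[-0.048,0.002,0],"spin":0},
  ],
)

```text
time_s: 6.28
ee_pos: [487.9, 34.6, 253.4]
ee_rot: [179.9, 0.0, 110.0]
force: [0.1, 1.5, -0.3]
gripper_width: 17.7
gripper_force: 35.0
```

Call:
arm_command(
  motion=[
    {"offset":[-0.048,0.002,0],"spin":0},
    {"offset":[-0.048,0.002,0],"spin":0},
    {"offset":[-0.048,0.002,0],"spin":0},
    {"offset":[-0.048,0.002,0],"spin":0},
    {"offset":[-0.048,0.002,0],"spin":0},
  ],
)

```text
time_s: 6.9
ee_pos: [579.0, -188.1, 252.6]
ee_rot: [180.0, -0.0, 109.9]
force: [0.1, 0.8, -0.6]
gripper_width: 18.1
gripper_force: 35.0
```

Call:
arm_command(
  motion=[
    {"offset":[0,0,0],"spin":0.131},
    {"offset":[0,0,0],"spin":0.131},
    {"offset":[0,0,0],"spin":0.132},
  ],
)

```text
time_s: 7.28
ee_pos: [578.5, -186.8, 252.3]
ee_rot: [-180.0, -0.0, 87.1]
force: [0.3, 0.3, -1.9]
gripper_width: 17.8
gripper_force: 35.0
```

```bash
cat >> h.py <<'E'
C=np.array([577.,-187.]); A=np.radians(-2.6)
RS=np.array([[np.cos(A),np.sin(A)],[-np.sin(A),np.cos(A)]])
def sv(p): return RS@(np.array(p)[:2]-C)
def blobs(cam,p,z=87,thr=190):
    """white blobs inside the wall -> sieve-frame xy of their centre (at height z), area px"""
    k=4; b=cv2.resize(p,None,fx=k,fy=k,interpolation=cv2.INTER_CUBIC); g=b.min(2)
    c=proj(cam,[*C,80])
    n,l,st,ce=cv2.connectedComponentsWithStats((g>thr).astype(np.uint8)); out=[]
    for i in range(1,n):
        u,v=(ce[i]+.5)/k-.5
        if st[i,4]>40 and np.hypot(u-c[0],v-c[1])<40:
            q=sv(atz(cam,u,v,z))
            if np.hypot(*q)<62: out.append((q.round(1),int(st[i,4])))
    return out
E
python3 - <<'E'
from h import *
np.set_printoptions(precision=1,suppress=True)
for c in("top","side"):
    p=cv2.imread(f"pics/{c}0.png")
    for thr in(205,225): print(c,thr,*blobs(c,p,87,thr),sep="\n ")
f=lambda X,Y,z: sv(atz("top",370+X/4.862-.4,205+Y/4.857-.4,z))
for n,z,L in(("bead",87,[(112,100),(138,113),(122,128),(203,181),(185,200),(213,209)]),("coup",105,[(208,110),(124,194)]),("hole",75,[(161,156),(165,75),(88,155),(238,158),(157,232)])):
    print(n,[f(*q,z) for q in L])
s=env.state();print(s["ee_pos"],s["ee_rot"],s["force"],sv(s["ee_pos"]))
E
```

```text
top
 205
top
 225
side
 205
 (array([36.3, 36.4]), 129)
 (array([-24.2,  38.7]), 1134)
 (array([17.5, 29.6]), 118)
 (array([27.9, 16.7]), 126)
 (array([ 33.9, -14.9]), 1199)
 (array([-29., -16.]), 136)
 (array([-15.7, -28.9]), 120)
side
 225
bead [array([34.9, 37.3]), array([27.1, 19.4]), array([16.4, 29.7]), array([-16.2, -26.1]), array([-29.6, -14.6]), array([-34.7, -33.6])]
coup [array([ 30. , -24.2]), array([-29. ,  29.2])]
hole [array([-0. ,  0.8]), array([55. ,  0.5]), array([-2., 50.]), array([  1.4, -51.2]), array([-51.5,   1.3])]
[ 578.5 -186.8  252.3] [-180.    -0.    87.1] [ 0.3  0.3 -1.9] [1.5 0.2]
```

Both cameras agree on the layout in the sieve frame. Beads are near (35,37), (27,18), (17,30), (-16,-27), (-29,-15) and (-35,-34), and the couplings at (30,-24) and (-29,29). The centre is free, so I'll lower the foot there, about 3 mm above the deck.

Call:
arm_command(
  motion=[
    {"offset":[0,-0.0015,0.02],"spin":0},
    {"offset":[0,0,0.02],"spin":0},
    {"offset":[0,0,0.013],"spin":0},
    {"offset":[0,0,0],"spin":0},
  ],
)

```text
time_s: 7.78
ee_pos: [576.7, -186.4, 199.2]
ee_rot: [-179.9, -0.0, 87.4]
force: [0.6, -1.0, -0.3]
gripper_width: 17.9
gripper_force: 35.0
```

Run:
```python
from h import *
np.set_printoptions(precision=1,suppress=True)
p,d=env.grab_frame("side"); cv2.imwrite("pics/side5.png",cv2.resize(p[280:400,310:450],(700,600),interpolation=cv2.INTER_CUBIC))
print([np.round((proj("side",[*C,z])-[310,280])*5) for z in(78,94)],blobs("side",p,87,205))
s=env.state();print(s["ee_pos"],s["ee_rot"],s["force"],sv(s["ee_pos"]))
```

```text
[array([321., 299.]), array([324., 280.])] [(array([ 36.9, -15.8]), 1291), (array([-29.5, -17.2]), 73), (array([-16.2, -30.3]), 116)]
[ 577.  -186.5  199.9] [-180.    -0.    87.4] [ 0.8  0.4 -0.5] [-0.   0.5]
```

View pics/side5.png

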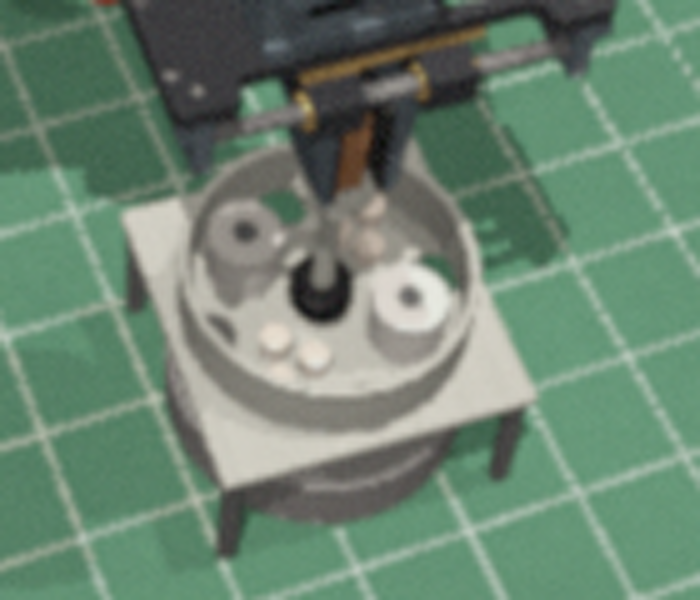

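The foot (crop (321,292)) is exactly where the model puts it. I'll stir the (+,+) quadrant first: split the pair, push each bead to its hole, then sweep the wall bead round.

Call:
arm_command(
  motion=[
    {"offset":[0.007,0.007,0],"spin":0},
    {"offset":[0.007,0.007,0],"spin":0},
    {"offset":[0.006,0.006,0],"spin":0},
    {"offset":[-0.005,0.006,0],"spin":0},
    {"offset":[-0.005,0.006,0],"spin":0},
  ],
)

```text
time_s: 8.45
ee_pos: [609.7, -178.3, 199.9]
ee_rot: [180.0, 0.0, 87.4]
force: [-0.2, 0.7, -0.4]
gripper_width: 17.9
gripper_force: 35.0
```

Call:
arm_command(
  motion=[
    {"offset":[0.005,-0.006,0],"spin":0},
    {"offset":[0.005,-0.006,0],"spin":0},
    {"offset":[0.007,-0.005,0],"spin":0},
    {"offset":[0.006,-0.005,0],"spin":0},
    {"offset":[-0.006,0.005,0],"spin":0},
  ],
)

```text
time_s: 9.07
ee_pos: [592.7, -159.5, 200.3]
ee_rot: [180.0, -0.0, 87.4]
force: [1.1, -1.0, -1.1]
gripper_width: 17.7
gripper_force: 35.0
```

Call:
arm_command(
  motion=[
    {"offset":[-0.007,0.005,0],"spin":0},
    {"offset":[-0.01,0.012,0],"spin":0},
    {"offset":[0.004,0.006,0],"spin":0},
    {"offset":[0.006,-0.0034,0],"spin":0},
    {"offset":[0.0057,-0.004,0],"spin":0},
  ],
)

```text
time_s: 9.7
ee_pos: [608.1, -162.0, 199.5]
ee_rot: [-179.9, -0.0, 87.3]
force: [0.2, -0.0, -0.5]
gripper_width: 17.9
gripper_force: 35.0
```

Call:
arm_command(
  motion=[
    {"offset":[0.0049,-0.0049,0],"spin":0},
    {"offset":[0.004,-0.0057,0],"spin":0},
    {"offset":[0.0025,-0.005,0],"spin":0},
    {"offset":[-0.018,-0.007,0],"spin":0},
    {"offset":[-0.019,-0.008,0],"spin":0},
  ],
)

```text
time_s: 10.32
ee_pos: [576.9, -186.9, 200.1]
ee_rot: [179.9, -0.1, 87.4]
force: [0.7, 0.3, -0.8]
gripper_width: 17.9
gripper_force: 35.0
```

Run:
```python
from h import *
np.set_printoptions(precision=1,suppress=True)
s=env.state();print(s["ee_pos"],s["ee_rot"],s["force"],sv(s["ee_pos"]))
p,d=env.grab_frame("side"); cv2.imwrite("pics/side6.png",cv2.resize(p[280:400,310:450],(700,600),interpolation=cv2.INTER_CUBIC))
for thr in(160,205): print(*blobs("side",p,87,thr))
```

```text
[ 576.9 -186.9  200.1] [179.9  -0.1  87.4] [ 0.7  0.3 -0.8] [-0.1  0.1]
(array([ -9.4, -29.8]), 24939) (array([-24.6,  52. ]), 52) (array([-12.2,  30.2]), 113) (array([-6.9, 19.7]), 66)
(array([ 37.1, -15.7]), 1308) (array([-29.7, -16.8]), 84) (array([-15.8, -30.4]), 69)
```

View pics/side6.png

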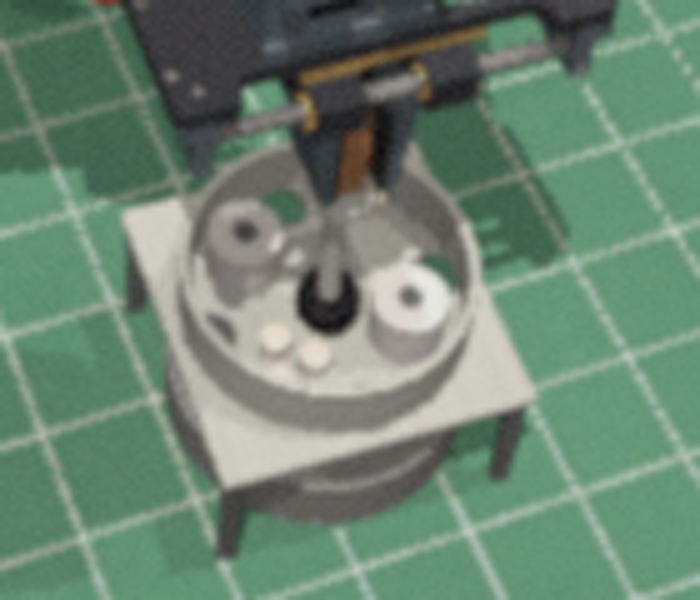

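The near trio is still at crop (275–315,340–370). The far quadrant now shows only about one or two beads, near (290,255) and (375,205), and the couplings have not moved. Now the mirrored stir for the (−,−) quadrant.

Call:
arm_command(
  motion=[
    {"offset":[-0.006,-0.007,0],"spin":0},
    {"offset":[-0.006,-0.007,0],"spin":0},
    {"offset":[-0.006,-0.006,0],"spin":0},
    {"offset":[0.005,-0.006,0],"spin":0},
    {"offset":[0.005,-0.006,0],"spin":0},
  ],
)

```text
time_s: 11.0
ee_pos: [544.3, -192.2, 199.9]
ee_rot: [180.0, -0.0, 87.4]
force: [2.5, 0.9, -1.1]
gripper_width: 18.1
gripper_force: 35.0
```

Call:
arm_command(
  motion=[
    {"offset":[-0.005,0.006,0],"spin":0},
    {"offset":[-0.005,0.006,0],"spin":0},
    {"offset":[-0.007,0.005,0],"spin":0},
    {"offset":[-0.006,0.005,0],"spin":0},
    {"offset":[0.006,-0.005,0],"spin":0},
  ],
)

```text
time_s: 11.62
ee_pos: [561.2, -211.4, 199.6]
ee_rot: [-180.0, 0.0, 87.3]
force: [-0.4, -0.0, -0.1]
gripper_width: 17.7
gripper_force: 35.0
```

Call:
arm_command(
  motion=[
    {"offset":[0.007,-0.005,0],"spin":0},
    {"offset":[0.01,-0.012,0],"spin":0},
    {"offset":[-0.004,-0.005,0],"spin":0},
    {"offset":[-0.006,0.0034,0],"spin":0},
    {"offset":[-0.0057,0.004,0],"spin":0},
  ],
)

```text
time_s: 12.25
ee_pos: [545.7, -207.3, 200.1]
ee_rot: [-180.0, -0.2, 87.4]
force: [1.8, 3.9, -0.4]
gripper_width: 18.2
gripper_force: 35.0
```

Call:
arm_command(
  motion=[
    {"offset":[-0.0049,0.0049,0],"spin":0},
    {"offset":[-0.004,0.0057,0],"spin":0},
    {"offset":[-0.0025,0.005,0],"spin":0},
    {"offset":[0.018,0.007,0],"spin":0},
    {"offset":[0.019,0.008,0],"spin":0},
  ],
)

```text
time_s: 12.88
ee_pos: [577.8, -184.0, 199.6]
ee_rot: [-179.9, 0.1, 87.4]
force: [-0.8, -0.1, -0.1]
gripper_width: 18.1
gripper_force: 35.0
```

Call:
arm_command(
  motion=[
    {"offset":[0,0,-0.03],"spin":0},
    {"offset":[0,0,-0.035],"spin":0},
    {"offset":[0.06,0,0],"spin":0},
    {"offset":[0.06,-0.03,0],"spin":0},
    {"offset":[0.06,-0.03,0],"spin":0},
  ],
)

```text
time_s: 13.5
ee_pos: [529.1, -7.9, 264.8]
ee_rot: [-180.0, 0.0, 87.4]
force: [1.1, 1.8, -0.7]
gripper_width: 17.4
gripper_force: 35.0
```

Run:
```python
from h import *
np.set_printoptions(precision=1,suppress=True)
s=env.state();print(s["ee_pos"],s["ee_rot"],s["force"],sv(s["ee_pos"]))
p,d=env.grab_frame("side");t,dt=env.grab_frame("top")
a=cv2.resize(p[300:390,325:425],(440,396),interpolation=cv2.INTER_CUBIC); b=cv2.resize(t[205:270,370:435],(360,396),interpolation=cv2.INTER_CUBIC)
cv2.imwrite("pics/look7.png",np.hstack([a,b]))
for thr in(190,205,215): print(*blobs("side",p,87,thr))
```

```text
[529.1  -7.9 264.8] [-180.     0.    87.4] [ 1.1  1.8 -0.7] [-56.  176.7]
(array([16.2, 53.8]), 276) (array([37.9, 41. ]), 255) (array([-24.8,  39.4]), 2015) (array([30.9, -1.8]), 3787) (array([-18.4, -16.6]), 3980) (array([7.3, 9.1]), 66) (array([13.2, -2.9]), 102) (array([-41.1, -16.9]), 42)
(array([16.2, 53.8]), 191) (array([37.8, 40.8]), 159) (array([-25. ,  39.4]), 1650) (array([ 34.3, -14.3]), 1775)
(array([16.2, 53.7]), 126) (array([37.5, 40.3]), 70) (array([-25.3,  39.3]), 1219) (array([ 34.1, -14.8]), 1309)
```

View pics/look7.png

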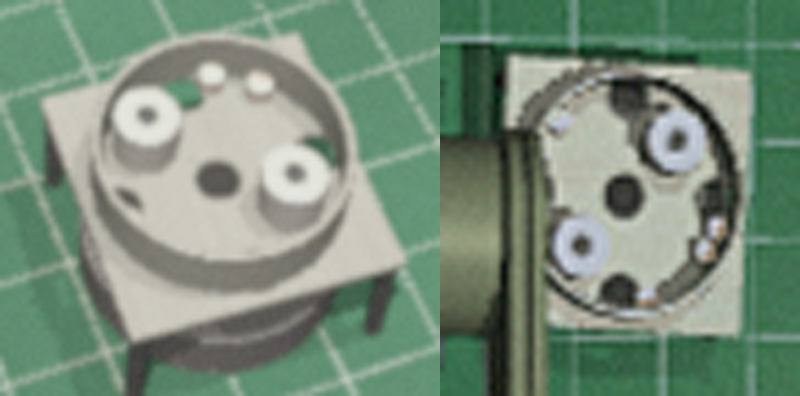

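In the side view two beads remain in the far quadrant at the wall, around (38,41) and (16,54). The top view shows three more near the near wall, at crop (715,228), (705,250) and (645,297). I'll locate them with depth and the network.

```bash
cat >> h.py <<'E'
def lumps(cam,d,lo=80,hi=98,rmax=59,minpx=3):
    P=pts(cam,d); S=(P[...,:2]-C)@RS.T; z=P[...,2]; z=z-np.median(z[(np.hypot(S[...,0],S[...,1])<35)&(abs(z-75)<8)])+75
    m=(np.hypot(S[...,0],S[...,1])<rmax)&(z>lo)&(z<hi)
    n,l=cv2.connectedComponents(m.astype(np.uint8),connectivity=4)
    return [(S[l==i].mean(0).round(1),round(float(z[l==i].mean()),1),int((l==i).sum())) for i in range(1,n) if (l==i).sum()>=minpx]
E
python3 - <<'E'
from h import *
np.set_printoptions(precision=1,suppress=True)
f=lambda X,Y,z: sv(atz("top",370+(X-440)/5.54-.4,205+Y/6.09-.4,z))
print([f(*q,87) for q in((715,228),(705,250),(645,297),(560,122))],"holes",[f(*q,75) for q in((712,195),(620,290),(625,196))])
for c in("side","top"):
    p,d=env.grab_frame(c); cv2.imwrite(f"pics/{c}8.png",p); print(c,*lumps(c,d),sep="\n ")
    for r in env.pinpoint(c,"bead0"): 
        q=sv(atz(c,*r["location"],75))
        if np.hypot(*q)<70: print("net",round(r["score"],2),q)
# foot vs TCP
p,d=cv2.imread("pics/side8.png"),None
t=env.state()["ee_pos"]; p2,d2=env.grab_frame("side"); P=pts("side",d2)
m=(np.hypot(P[...,0]-t[0],P[...,1]-t[1])<30)&(abs(P[...,2]-(t[2]-113))<12)&(p2.max(2)<70)
print("tcp",t,"foot",m.sum(),P[m].mean(0),P[m].min(0),P[m].max(0))
E
```

```text
[array([-15.4, -51.8]), array([-27.5, -46.4]), array([-54.5, -12.2]), array([36.5, 41.8])] holes [array([  3.1, -51.6]), array([-51. ,   0.6]), array([-0.2, -0.1])]
side
 (array([15. , 52.2]), 86.2, 23)
 (array([37.6, 39.1]), 85.3, 24)
 (array([-34.5,  16.4]), 89.0, 62)
 (array([ 21.5, -35.3]), 89.3, 65)
 (array([-49.1, -12.6]), 87.0, 3)
net 0.61 [37.6 38.1]
net 0.49 [16.9 52. ]
top
 (array([36.9, 40. ]), 85.8, 11)
 (array([ 42.2, -15.8]), 92.8, 3)
 (array([24.5, 26.2]), 81.2, 3)
 (array([ 13.1, -20.5]), 91.8, 3)
 (array([  3.2, -25. ]), 81.2, 3)
 (array([-23.2, -47.4]), 86.1, 21)
 (array([-26.9,   4.6]), 82.8, 3)
 (array([-32.2,  30.1]), 95.0, 3)
 (array([-53.2, -15.5]), 87.9, 7)
net 0.2 [ 28.  -17.3]
tcp [530.4 -10.6 265. ] foot 92 [528.5 -12.6 155.8] [515.9 -23.7 144.9] [543.6   5.  162.3]
```

Five beads remain, all against the wall: (16,53), (37,40), (−15,−52), (−27,−46) and (−54,−13). My sweeps stopped short of the holes. I'll go back in and sweep at 40 mm radius, closer to each hole.

Call:
arm_command(
  motion=[
    {"offset":[-0.058,0.0182,0],"spin":0},
    {"offset":[-0.058,0.0182,0],"spin":0},
    {"offset":[-0.058,0.0182,0],"spin":0},
    {"offset":[0,0,0],"spin":0},
  ],
)

```text
time_s: 14.35
ee_pos: [577.1, -192.2, 263.6]
ee_rot: [-180.0, 0.1, 87.0]
force: [-1.3, -0.3, -1.3]
gripper_width: 17.8
gripper_force: 35.0
```

Call:
arm_command(
  motion=[
    {"offset":[0,0,0.025],"spin":0},
    {"offset":[0,0,0.025],"spin":0},
    {"offset":[0,0,0.015],"spin":0},
    {"offset":[0,0,0],"spin":0},
  ],
)

```text
time_s: 14.85
ee_pos: [576.3, -186.6, 199.4]
ee_rot: [-179.9, -0.0, 87.3]
force: [-0.1, 0.0, -0.2]
gripper_width: 17.6
gripper_force: 35.0
```

Call:
arm_command(
  motion=[
    {"offset":[0.0052,0.0193,0],"spin":0},
    {"offset":[0.0052,0.0193,0],"spin":0},
    {"offset":[0.0078,-0.003,0],"spin":0},
    {"offset":[0.007,-0.0045,0],"spin":0},
    {"offset":[0.0059,-0.0059,0],"spin":0},
  ],
)

```text
time_s: 15.48
ee_pos: [602.2, -156.2, 200.3]
ee_rot: [-180.0, 0.0, 87.4]
force: [0.1, 0.1, -1.0]
gripper_width: 17.9
gripper_force: 35.0
```

Call:
arm_command(
  motion=[
    {"offset":[0.0045,-0.007,0],"spin":0},
    {"offset":[0.0029,-0.0072,0],"spin":0},
    {"offset":[0.0013,-0.0068,0],"spin":0},
    {"offset":[0,0,0],"spin":0},
  ],
)

```text
time_s: 15.98
ee_pos: [582.0, -147.1, 200.1]
ee_rot: [180.0, -0.0, 87.4]
force: [-0.2, -0.1, -1.6]
gripper_width: 17.9
gripper_force: 35.0
```

Call:
arm_command(
  motion=[
    {"offset":[-0.0199,-0.0021,0],"spin":0},
    {"offset":[-0.0199,-0.0021,0],"spin":0},
    {"offset":[-0.012,-0.016,0],"spin":0},
    {"offset":[-0.012,-0.016,0],"spin":0},
  ],
)

```text
time_s: 16.48
ee_pos: [542.0, -210.3, 199.6]
ee_rot: [-180.0, -0.0, 87.3]
force: [2.5, 0.7, -1.7]
gripper_width: 17.8
gripper_force: 35.0
```

Call:
arm_command(
  motion=[
    {"offset":[0.0058,-0.0036,0],"spin":0},
    {"offset":[0.0065,-0.0027,0],"spin":0},
    {"offset":[0.0061,-0.0013,0],"spin":0},
    {"offset":[0,0,0],"spin":0},
  ],
)

```text
time_s: 16.98
ee_pos: [536.8, -189.4, 199.9]
ee_rot: [-180.0, -0.0, 87.5]
force: [-0.3, -1.0, -1.6]
gripper_width: 18.0
gripper_force: 35.0
```

Call:
arm_command(
  motion=[
    {"offset":[-0.0061,0.0013,0],"spin":0},
    {"offset":[-0.0065,0.0027,0],"spin":0},
    {"offset":[-0.0058,0.0036,0],"spin":0},
    {"offset":[-0.0062,0.0058,0],"spin":0},
    {"offset":[-0.0048,0.0068,0],"spin":0},
  ],
)

```text
time_s: 17.6
ee_pos: [556.0, -221.3, 199.9]
ee_rot: [180.0, -0.0, 87.3]
force: [-0.0, 1.1, -1.0]
gripper_width: 17.8
gripper_force: 35.0
```

Call:
arm_command(
  motion=[
    {"offset":[-0.0033,0.0077,0],"spin":0},
    {"offset":[-0.0015,0.0075,0],"spin":0},
    {"offset":[0,0,0],"spin":0},
    {"offset":[0.0199,0.0021,0],"spin":0},
    {"offset":[0.0199,0.0021,0],"spin":0},
  ],
)

```text
time_s: 18.23
ee_pos: [576.4, -185.6, 200.0]
ee_rot: [-180.0, 0.0, 87.4]
force: [-0.2, -0.0, -1.2]
gripper_width: 17.8
gripper_force: 35.0
```

Call:
arm_command(
  motion=[
    {"offset":[0,0,-0.03],"spin":0},
    {"offset":[0,0,-0.035],"spin":0},
    {"offset":[0.06,0,0],"spin":0},
    {"offset":[0.06,-0.02,0],"spin":0},
    {"offset":[0.06,-0.02,0],"spin":0},
  ],
)

```text
time_s: 18.85
ee_pos: [544.4, -3.8, 265.1]
ee_rot: [180.0, 0.0, 87.4]
force: [0.6, 0.5, -0.9]
gripper_width: 17.9
gripper_force: 35.0
```

Call:
arm_command(
  motion=[
    {"offset":[0.05,-0.02,0],"spin":0},
    {"offset":[0,0,0],"spin":0},
  ],
)

```text
time_s: 19.1
ee_pos: [525.8, 48.3, 265.5]
ee_rot: [180.0, -0.0, 87.7]
force: [0.4, -1.3, -1.2]
gripper_width: 17.9
gripper_force: 35.0
```

```bash
cat > look.py <<'E'
from h import *
import sys
np.set_printoptions(precision=1,suppress=True)
s=env.state();print(s["time_s"],s["ee_pos"],s["ee_rot"],sv(s["ee_pos"]))
for c in("side","top"):
    p,d=env.grab_frame(c); cv2.imwrite(f"pics/{c}{sys.argv[1]}.png",p); print(c,*lumps(c,d),sep="\n ")
    if c=="side": print("blobs",*blobs(c,p,87,200))
    for r in env.pinpoint(c,"bead0")+[dict(q,score=-q["score"]) for q in env.pinpoint(c,"coupling0")]: 
        q=sv(atz(c,*r["location"],75))
        if np.hypot(*q)<70: print("net",round(r["score"],2),q)
E
python3 look.py 9
```

```text
19.1 [525.8  48.3 265.5] [180.   -0.   87.7] [-61.8 232.7]
side
 (array([-34.6,  20.4]), 89.2, 68)
 (array([ 22.2, -35.5]), 88.4, 67)
blobs (array([-25.2,  42.4]), 1662) (array([ 34.3, -14.2]), 1903)
net 0.51 [-20.1 -40.7]
net 0.46 [-27.   23.9]
net -0.74 [-28.8  23.6]
net -0.66 [ 26.2 -32.5]
top
 (array([26.3, 10.1]), 81.8, 5)
 (array([24.3, -8.9]), 93.8, 3)
 (array([22.8, 16.4]), 82.3, 3)
 (array([ 24.1, -43.2]), 88.6, 4)
 (array([13.4, 28. ]), 82.4, 5)
 (array([ 13. , -18.3]), 90.3, 7)
 (array([ 12.7, -50.7]), 82.3, 4)
 (array([-13.7, -53. ]), 85.1, 11)
 (array([-29.1,  47. ]), 91.5, 4)
 (array([-25.4, -42.4]), 82.3, 3)
 (array([-43.1,  35.1]), 92.3, 4)
net -0.63 [ 25.3 -27.7]
net -0.62 [-29.6  32.4]
```

Numerically one bead is left, near (−14,−53) on the near side; everything else on the deck is a coupling. I'll sweep that sector again, slower and a bit further out and round. The far quadrant gets a precautionary sweep too.

Call:
arm_command(
  motion=[
    {"offset":[-0.0582,0.0155,0],"spin":0},
    {"offset":[-0.0582,0.0155,0],"spin":0},
    {"offset":[-0.0582,0.0155,0],"spin":0},
    {"offset":[-0.0582,0.0155,0],"spin":0},
    {"offset":[0,0,0],"spin":0},
  ],
)

```text
time_s: 20.02
ee_pos: [579.0, -196.3, 263.8]
ee_rot: [-180.0, 0.1, 87.0]
force: [0.1, 0.3, -0.8]
gripper_width: 17.7
gripper_force: 35.0
```

Call:
arm_command(
  motion=[
    {"offset":[0,0,0.025],"spin":0},
    {"offset":[0,0,0.025],"spin":0},
    {"offset":[0,0,0.016],"spin":0},
    {"offset":[-0.012,-0.016,0],"spin":0},
    {"offset":[-0.013,-0.017,0],"spin":0},
  ],
)

```text
time_s: 20.65
ee_pos: [543.7, -215.0, 199.2]
ee_rot: [180.0, 0.0, 87.4]
force: [-1.4, -0.4, -2.1]
gripper_width: 17.8
gripper_force: 35.0
```

Call:
arm_command(
  motion=[
    {"offset":[-0.0065,0.006,0],"spin":0},
    {"offset":[-0.005,0.007,0],"spin":0},
    {"offset":[-0.002,0.005,0],"spin":0},
    {"offset":[-0.0015,0.005,0],"spin":0},
    {"offset":[-0.001,0.005,0],"spin":0},
  ],
)

```text
time_s: 21.28
ee_pos: [572.5, -231.6, 198.7]
ee_rot: [-180.0, -0.0, 87.4]
force: [-0.5, -0.3, -1.2]
gripper_width: 18.0
gripper_force: 35.0
```

Call:
arm_command(
  motion=[
    {"offset":[0,0.003,0],"spin":0},
    {"offset":[0,0,0],"spin":0},
    {"offset":[0,0,0],"spin":0},
  ],
)

```text
time_s: 21.65
ee_pos: [574.8, -231.7, 198.9]
ee_rot: [-180.0, -0.0, 87.4]
force: [-0.5, -0.8, -0.6]
gripper_width: 17.7
gripper_force: 35.0
```

```bash
python3 look.py 10
python3 - <<'E'
from h import *
p=cv2.imread("pics/side10.png"); 
c=proj("side",[*C,80]);print(c)
k=p[int(c[1])-40:int(c[1])+50,int(c[0])-50:int(c[0])+50]
m=(k.max(2)<75).astype(np.uint8); n,l,st,ce=cv2.connectedComponentsWithStats(m)
for i in range(1,n):
    if st[i,4]>25:
        u,v=ce[i]+[int(c[0])-50,int(c[1])-40]; print("dark",st[i,4],sv(atz("side",u,v,86)))
E
```

```text
21.65 [ 574.8 -231.7  198.9] [-180.    -0.    87.4] [ -0.2 -44.7]
side
 (array([-33.9,  20.8]), 88.1, 56)
 (array([  7.1, -40.2]), 91.4, 148)
blobs
net -0.58 [ 22.1 -35.4]
net -0.46 [-34.8  26.9]
top
 (array([46. , 19.4]), 81.7, 4)
 (array([38.1, -2.3]), 81.5, 4)
 (array([21.2, -9.3]), 92.4, 3)
 (array([ 8.6, 35.5]), 83.2, 3)
 (array([ -0.1, -31. ]), 90.2, 27)
 (array([-11.2, -38.6]), 92.3, 7)
 (array([-17.4,  41.2]), 92.9, 3)
 (array([-24.1,  49.8]), 87.2, 5)
 (array([-29.7, -23. ]), 82.8, 3)
net -0.54 [ 20.3 -20.3]
net -0.44 [-28.7  38.7]
[374.35332696 339.33083178]
dark 1022 [24.135066   76.69928246]
dark 478 [58.59272699 26.95868208]
dark 63 [ -0.89662511 -37.13474627]
dark 36 [ 46.62017308 -90.70721053]
dark 41 [-74.55239251 -88.92719083]
```

Call:
arm_command(
  motion=[
    {"offset":[0.022,0,0],"spin":0},
    {"offset":[0.022,0,0],"spin":0},
    {"offset":[0,0,-0.03],"spin":0},
    {"offset":[0,0,-0.036],"spin":0},
    {"offset":[0.06,0,0],"spin":0},
  ],
)

```text
time_s: 22.58
ee_pos: [581.4, -128.7, 268.2]
ee_rot: [179.6, 0.1, 87.1]
force: [1.1, 1.8, -2.7]
gripper_width: 17.9
gripper_force: 35.0
```

Call:
arm_command(
  motion=[
    {"offset":[0.06,-0.02,0],"spin":0},
    {"offset":[0.06,-0.02,0],"spin":0},
    {"offset":[0.06,-0.02,0],"spin":0},
    {"offset":[0.03,-0.04,0],"spin":0},
    {"offset":[0,0,0],"spin":0},
  ],
)

```text
time_s: 23.2
ee_pos: [487.1, 87.4, 265.3]
ee_rot: [-180.0, -0.0, 87.7]
force: [1.5, -0.5, -0.5]
gripper_width: 17.8
gripper_force: 35.0
```

```bash
python3 look.py 11
python3 - <<'E'
from h import *
p=cv2.imread("pics/side11.png");t=cv2.imread("pics/top11.png")
t0=cv2.imread("pics/top9.png")
f=lambda im,x0,x1,y0,y1,w,h:cv2.resize(im[y0:y1,x0:x1],(w,h),interpolation=cv2.INTER_CUBIC)
o=np.hstack([f(p,325,425,300,390,400,396),f(t,370,435,205,270,396,396)])
cv2.imwrite("pics/look11.png",o)
E
```

```text
23.2 [487.1  87.4 265.3] [-180.    -0.    87.7] [-102.3  270. ]
side
 (array([-36. ,  20.7]), 89.7, 65)
 (array([ 25.9, -33.7]), 88.5, 65)
blobs (array([-25.1,  42.3]), 1616) (array([ 37.4, -12.6]), 1813)
net -0.59 [ 26.3 -28.1]
net -0.56 [-35.9  23.3]
top
 (array([ 42.5, -26.3]), 95.6, 3)
 (array([37.5, -7.5]), 86.4, 6)
 (array([23.3, -7.7]), 89.6, 5)
 (array([ 5. , 41.8]), 83.1, 3)
 (array([-7. , 40.9]), 83.2, 5)
 (array([ -4.5, -26. ]), 84.0, 3)
 (array([-15.7, -23. ]), 85.3, 3)
 (array([-29.1,  47.2]), 93.0, 4)
 (array([-23.4, -48.9]), 82.7, 4)
 (array([-36. ,   9.3]), 82.0, 5)
net -0.62 [-30.5  36.9]
net -0.47 [ 29.  -22.9]
```

View pics/look11.png

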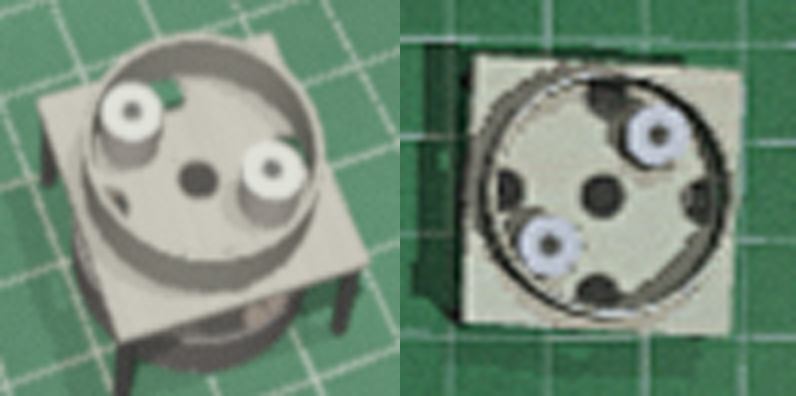

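Both views show a clear deck with only the two upright couplings, at side (130,110) and (272,165), and a white bead in the pan. Next I return to the pre-insertion pose by retracing the path, then check how the stirrer sits in the jaws.

Call:
arm_command(
  motion=[
    {"offset":[0,0,0],"spin":-0.13},
    {"offset":[0,0,0],"spin":-0.13},
    {"offset":[0,0,0],"spin":-0.129},
  ],
)

```text
time_s: 23.88
ee_pos: [490.7, 83.5, 264.7]
ee_rot: [-180.0, -0.0, 109.8]
force: [-0.0, 0.4, -1.1]
gripper_width: 18.4
gripper_force: 35.0
```

Call:
arm_command(
  motion=[
    {"offset":[0.0427,-0.0128,0],"spin":0},
    {"offset":[0.0427,-0.0128,0],"spin":0},
    {"offset":[0,0,0.05],"spin":0},
    {"offset":[0,0,0.04],"spin":0},
    {"offset":[0,0,0.0165],"spin":0},
  ],
)

```text
time_s: 24.5
ee_pos: [436.5, 155.2, 156.0]
ee_rot: [-179.8, -0.0, 109.6]
force: [-0.1, 0.6, -0.1]
gripper_width: 17.9
gripper_force: 35.0
```

Call:
arm_command(
  motion=[
    {"offset":[0,0,0],"spin":0},
    {"offset":[0,0,0],"spin":0},
  ],
)

```text
time_s: 24.75
ee_pos: [438.3, 156.0, 159.2]
ee_rot: [179.9, -0.0, 109.6]
force: [0.4, 0.1, -0.1]
gripper_width: 17.8
gripper_force: 35.0
```

Run:
```python
from h import *
np.set_printoptions(precision=1,suppress=True)
s=env.state(); t=s["ee_pos"]; print(s["time_s"],t,s["ee_rot"],s["force"])
p,d=env.grab_frame("side")
b=cv2.imread("pics/side4.png"); cur=cv2.resize(p[190:270,240:350],(800,580),interpolation=cv2.INTER_CUBIC); cv2.imwrite("pics/side12.png",cur)
# compare with the same pose right after pulling it out: shift of lower stirrer patch / gripper patch
for n,(x0,y0,x1,y1) in dict(foot=(170,420,290,540),rod=(170,330,280,540),collar=(140,290,280,380),grip=(130,120,290,300),fork=(310,120,640,340)).items():
    tm=b[y0:y1,x0:x1]; R=cv2.matchTemplate(cur[y0-40:y1+40,x0-40:x1+40],tm,cv2.TM_CCOEFF_NORMED); _,v,_,l=cv2.minMaxLoc(R)
    print(n,round(v,2),(np.array(l)-40)/7.27,"px")
P=pts("side",d); dk=p.max(2)<75
m=(np.hypot(P[...,0]-t[0],P[...,1]-t[1])<30)&(abs(P[...,2]-(t[2]-113))<12)&dk
print("foot",m.sum(),P[m].mean(0),"expected z mid",t[2]-113)
for cam in("side",):
    for r in env.pinpoint(cam,"stirrer_collar"): print(round(r["score"],2),r["location"],atz(cam,*r["location"],t[2]-31))
```

```text
24.75 [438.3 156.  159.2] [179.9  -0.  109.6] [ 0.4  0.1 -0.1]
foot 0.96 [ 1.4 -0.7] px
rod 0.96 [ 1.4 -0.6] px
collar 0.98 [ 1.9 -0.1] px
grip 0.97 [1.9 0. ] px
fork 0.98 [0.1 0. ] px
foot 91 [435.2 154.1  49.4] expected z mid 46.20521086550764
0.84 [330.2, 254.6] [556.5  43.  128.2]
0.76 [268.3, 235.8] [430.5 156.2 128.2]
0.74 [239.2, 209.6] [382.9 276.1 128.2]
```

The stirrer has not slipped (within about 1 mm). I'll correct the lateral offset (+4.3 mm tool x) and slide in along the slot.

Call:
arm_command(
  motion=[
    {"offset":[0.0043,0,0],"spin":-0.006},
    {"offset":[0,0,0],"spin":0},
  ],
)

```text
time_s: 25.1
ee_pos: [435.9, 160.5, 158.9]
ee_rot: [179.9, -0.0, 110.0]
force: [0.3, 0.6, -1.2]
gripper_width: 18.1
gripper_force: 35.0
```

Call:
arm_command(
  motion=[
    {"offset":[0,0.02,0],"spin":0},
    {"offset":[0,0.02,0],"spin":0},
    {"offset":[0,0.02,0],"spin":0},
    {"offset":[0,0.017,0],"spin":0},
    {"offset":[0,0.012,0],"spin":0},
  ],
)

```text
time_s: 25.72
ee_pos: [520.0, 190.9, 158.5]
ee_rot: [180.0, -0.0, 110.0]
force: [-0.2, 0.6, -0.5]
gripper_width: 17.5
gripper_force: 35.0
```

Call:
arm_command(
  motion=[
    {"offset":[0,0,0],"spin":0},
    {"offset":[0,0,0],"spin":0},
  ],
)

```text
time_s: 25.98
ee_pos: [518.7, 190.4, 158.3]
ee_rot: [-179.9, -0.0, 110.0]
force: [-0.9, -0.0, -0.0]
gripper_width: 17.8
gripper_force: 35.0
```

Run:
```python
from h import *
np.set_printoptions(precision=1,suppress=True)
s=env.state(); t=s["ee_pos"]; print(s["time_s"],t,s["ee_rot"],s["force"],s["torque"])
p,d=env.grab_frame("side"); b=cv2.imread("pics/side3.png"); cur=cv2.resize(p[190:260,270:350],(800,600),interpolation=cv2.INTER_CUBIC)
for n,(x0,y0,x1,y1) in dict(foot=(230,390,350,480),grip=(180,60,380,260),fork=(380,140,590,330)).items():
    tm=b[y0:y1,x0:x1]; o=40;R=cv2.matchTemplate(cur[y0-o:y1+o,x0-o:x1+o],tm,cv2.TM_CCOEFF_NORMED); _,v,_,l=cv2.minMaxLoc(R)
    print(n,round(v,2),(np.array(l)-o)/np.array([10,8.57]),"px")
```

```text
25.975 [518.7 190.4 158.3] [-179.9   -0.   110. ] [-0.9 -0.  -0. ] [-0.1  0.  -0. ]
foot 0.93 [-1.4 -0.2] px
grip 0.98 [-0.8  0.4] px
fork 1.0 [-0.1  0. ] px
```

Call:
arm_command(
  motion=[
    {"offset":[0,0.002,0.008],"spin":0},
    {"offset":[0,0,0.008],"spin":0},
    {"offset":[0,0,0.004],"spin":0},
    {"offset":[0,0,0.001],"spin":0},
    {"offset":[0,0,0],"spin":0},
  ],
)

```text
time_s: 26.65
ee_pos: [521.4, 191.3, 137.5]
ee_rot: [180.0, -0.0, 110.0]
force: [-0.1, 0.5, -1.0]
gripper_width: 18.0
gripper_force: 35.0
```

Call:
arm_command(
  motion=[
    {"offset":[0,0,0.001],"spin":0},
    {"offset":[0,0,0],"spin":0},
  ],
)

```text
time_s: 26.9
ee_pos: [521.6, 191.4, 137.0]
ee_rot: [179.9, -0.0, 110.0]
force: [0.0, -0.2, 3.3]
gripper_width: 18.2
gripper_force: 35.0
```

The force reading shows contact at z = 137, so the collar is on the prongs. Releasing and rising.

Call:
arm_command(
  motion=[
    {"offset":[0,0,0],"spin":0},
    {"offset":[0,0,0],"spin":0},
    {"offset":[0,0,0],"spin":0},
    {"offset":[0,0,0],"spin":0},
  ],
  jaw=0.06,
)

```text
time_s: 27.4
ee_pos: [521.3, 191.3, 136.4]
ee_rot: [-180.0, -0.0, 110.0]
force: [0.5, 0.3, 0.3]
gripper_width: 54.9
gripper_force: 0.0
```

Call:
arm_command(
  motion=[
    {"offset":[0,0,-0.015],"spin":0},
    {"offset":[0,0,-0.03],"spin":0},
    {"offset":[0,0,-0.05],"spin":0},
    {"offset":[0,0,-0.05],"spin":0},
    {"offset":[0,0,-0.05],"spin":0},
  ],
)

```text
time_s: 28.02
ee_pos: [521.1, 191.2, 334.4]
ee_rot: [179.9, -0.0, 110.0]
force: [0.6, 0.5, -0.2]
gripper_width: 60.2
gripper_force: 0.0
```

Call:
arm_command(
  motion=[
    {"offset":[0,-0.06,-0.02],"spin":0},
    {"offset":[0,-0.06,0],"spin":0},
    {"offset":[0,-0.06,0],"spin":0},
    {"offset":[0,0,0],"spin":0},
  ],
)

```text
time_s: 28.52
ee_pos: [349.5, 128.8, 353.0]
ee_rot: [179.8, -0.0, 110.0]
force: [0.4, 0.5, -0.2]
gripper_width: 60.3
gripper_force: 0.0
```

```bash
python3 look.py 13
python3 - <<'E'
from h import *
np.set_printoptions(precision=1,suppress=True)
for cam in("top","side"):
    q=cv2.imread(f"pics/{cam}13.png"); p0=cv2.imread(f"pics/{cam}0.png"); _,d=env.grab_frame(cam)
    P=pts(cam,d); x,y,z=P[...,0],P[...,1],P[...,2]; hsv=cv2.cvtColor(q,cv2.COLOR_BGR2HSV)
    h=P[(hsv[...,0]>4)&(hsv[...,0]<20)&(hsv[...,1]>110)&(np.hypot(x-519,y-190)<35)&(z>112)]
    print(cam,"handle",len(h),h.mean(0),np.sort(h[:,2])[-5:])
    # match start picture
    u,v=proj(cam,[519,190,110]).astype(int); r=14
    R=cv2.matchTemplate(q[v-r-6:v+r+6,u-r-6:u+r+6],p0[v-r:v+r,u-r:u+r],cv2.TM_CCOEFF_NORMED); _,m,_,l=cv2.minMaxLoc(R); print("match",round(m,3),np.array(l)-6)
    # bystanders
    for n,pt in dict(meter=(738,117,36),red=(569,72,150),big=(391,275,200),driver=(545,-355,20)).items():
        u,v=proj(cam,pt).astype(int); 
        if r<u<620 and r<v<460: print(n,cv2.absdiff(q[v-r:v+r,u-r:u+r],p0[v-r:v+r,u-r:u+r]).mean().round(1),end=" ")
    print()
E
```

```text
28.525 [349.5 128.8 353. ] [179.8  -0.  110. ] [-241.6  305.2]
side
 (array([-35.5,  20.5]), 89.5, 63)
 (array([ 26.1, -34.3]), 89.5, 68)
blobs (array([-25.2,  42.3]), 1519) (array([ 37.4, -12.8]), 1708)
net -0.77 [ 27.  -32.7]
net -0.71 [-35.1  21.5]
top
 (array([40., -7.]), 81.6, 4)
 (array([24. , -9.2]), 86.5, 7)
 (array([25.5, 45.1]), 83.7, 3)
 (array([-28.7,  47.6]), 90.9, 5)
 (array([-24.4, -14.3]), 81.4, 8)
net -0.54 [ 28.9 -21.3]
net -0.5 [-28.5  35.7]
top handle 30 [518.2 194.  158.3] [163.9 165.2 165.6 167.4 170.4]
match 0.934 [0 0]
meter 3.4 red 3.4 big 19.4 driver 3.2 
side handle 105 [517.7 188.9 145.1] [161.7 162.3 162.8 163.9 164.1]
match 0.92 [0 0]
meter 3.8 red 3.7 big 23.3 driver 3.8
```

The stirrer hangs upright at its starting pose, with zero image shift in both cameras. The deck shows only the couplings, so I'll hand in.

```bash
python3 -c "
from workcell import env
print(env.job_done())"
```

```text
the job is handed in; nothing more can be done
None
```

I handed the job in at about 29 s: the cameras show only the two couplings left on the deck and the stirrer hanging in its fork by the collar. I did not count the six beads in the pan, only that none showed on the deck.

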